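# Put the thin glass away in the turning caddy

### The arm

A 7-joint arm with a two-finger parallel gripper is mounted at the origin on the work surface. World frame = base frame: x ahead of the robot, y to its left, z up, the work surface at z = 0. Lengths are in m, angles in rad, forces in N, time in s.
With the tool pointing down it reaches from about 0.425 to 0.925 m from the base axis. Payload 6.8 kg.
Tool frame: the origin (TCP) lies on the centre line of the jaws, within the pads' length; the fingertips stand 25 mm ahead of it and the grasp point (between the pads) lies 6 mm ahead of it; x points along the fingers, z is the direction in which the jaws open and shut, and the axes are right-handed (so a half turn about x gives the same grasp; the last joint's range is limited). The gripper opens to 88 mm and grips with 3 to 60 N. Pads are 20 mm wide; open, the fingers measure 115 mm over their backs; the gripper's body (75 mm by 178 mm) begins 61 mm behind the grasp point.
Start: joints at [-1.424, 0.477, 0.022, 1.555, -0.011, 1.109, -0.083], TCP at [0.17, 0.653, 0.248] pointing down, gripper open.
Joint ranges: [-2.96, 2.96], [-0.34, 2.1], [-1.41, 1.46], [0.24, 2.44], [-1.37, 4.51], [0.17, 1.92], [-2.96, 2.96]. Speed limits (rad/s): [2.39, 2.39, 3.14, 3.14, 3.14, 3.14, 3.14].

### API

Orientations are given as a unit quaternion [w, x, y, z].
In Python, from cell import env gives the robot as it stands. The module is installed in compiled form; this text tells all that it offers.
- The arm moves only by the tool arm_command, never from a script. Its argument "plan" is a list of rows, each a list of 5 numbers: the shift along the tool's x, y, z in m, then the turn about the tool's x in rad, then the gripper's target within -1 to 1 (fully open at 1, half-way at 0, shut at -1). A call has exactly 8 rows; each row shifts and turns the commanded pose from where the row before left it, along the tool's axes as they then stand; what a row does not reach is not made up. A row lasts 1/8 s, in which the tool goes at most 62.5 mm and 10.7 degrees, less where a joint would pass 70% of its speed; a pose out of reach is approached as far as the arm can. A call with a gripper value outside its range is refused whole. The fingers move at their own pace and stop on an object; "squeeze" is the grip in N (left out, the last holds). Time passes only in rows, so rows that do not move let the fingers close, or fill a call up. It gives the time, the measured TCP pose, the force and the opening at its end, in the units of the state.
- env.get_state(): the state, without advancing time (a new reading comes with each control period).
- env.camera(name): name is "scene" or "top" or "wrist"; returns the picture (400x640x3 uint8, red, green, blue); there is no depth.
- env.get_calibration(name): a dict with "fx", "fy", "cx", "cy" (pixels), "R" (3x3) and "t" (3): a world point X has camera coordinates R X + t; the wrist camera has in their place "tool_from_camera" (4x4, takes a point from camera to tool coordinates, whose origin is the TCP and whose axes are the tool frame's). Camera axes: x right, y down, z forward; pixel columns grow to the right and rows downward; lengths in m; the calibration is good to about 2 mm. A picture is of the moment at which its call begins: read the wrist's pose just before it. get_calibration takes no time and is no camera call.
- env.hand_in(): hands the job in, once; it reports no verdict.
The state is a dict: "time": time; "qpos": joint angles; "qd": joint speeds; "tau": joint torques, N m; "eef_pos": TCP position; "eef_rot": TCP orientation; "force": force on the tool from outside, world axes, zero at the start; "wrist_torque": the same for the moment, N m; "width": finger opening in m.
Only numpy, scipy, OpenCV 4.12 (cv2) and the standard library are available. Lean on these libraries where they do the work, as an engineer would, in place of code of your own. Each camera call takes 0.05 s, during which the arm holds its last target.

### The job

Turn the pencil caddy by its grip bar until its empty bay faces you, then stand the thin glass tumbler upright in that bay, and finally turn the caddy a quarter turn so that the glass ends up on the right-hand side, away from the cooker on your left. The glass is thin and cracks easily: hold it with the lightest grip you can (about 20 N, never over 30 N), set it down softly without dropping or pressing it, and keep it upright. Leave the dish, the sharpener and the punch where they are.

Things in the scene. Friction and masses are not known exactly. Their poses are not given: they have to be found in the camera images.
- caddy (a joint): Angle of the caddy's turning tray about its upright axis, rad: 0 when the empty bay faces the robot (towards -x from the axis); grows counter-clockwise seen from above, so +1.57 puts the bay straight to the right (-y) and -1.57 straight to the left (+y). Starts between -1.5 and -0.7. Stops at -2.3 and +2.3. Slight friction (about 0.06 N m); it stays where it is left.
- caddy_base: Fixed black foot of the caddy, 160 mm across; origin on the turning axis at worktop height. On it turns a dark grey round tray 300 mm across, floor 26 mm above the worktop, with the empty bay and two fixed cups of coloured pencils, 100 mm from the axis, 120 degrees either side of the bay; pencil tips up to 150 mm above the worktop.
- caddy_grip (a point): Centre of the dark grey grip bar on top of the caddy's central post, on the turning axis, 182 mm above the worktop. The bar is level, 80 mm long, 14 mm thick and 36 mm high (18 mm above and below this point); its length lies square to the direction from the axis to the empty bay (along y when the joint is 0). Pinch it from above across its 14 mm and turn.
- caddy_bay (a point): Middle of the floor of the empty bay, 26 mm above the worktop and 100 mm from the turning axis. The bay is a flat round seat inside a low fence, 81 mm across inside and 10 mm high; it turns with the tray.
- tumbler_mid (a point): Centre of the empty clear-glass tumbler, half-way up (45 mm above its foot), on its axis. The tumbler is 90 mm high, 60 mm across at the foot and 64 mm at the rim, open at the top (walls 3 mm), standing upright on the worktop; about 0.15 to 0.26 kg. Its z axis points up. Standing in the bay this point is 71 mm above the worktop.
- tumbler: The same tumbler; origin at the centre of its foot. It cracks if the fingers squeeze it with more than 40 N a finger, or if it meets the tray with more than 35 N, or if it falls more than about 10 mm.
- dish: Round grey ceramic dish with three short wooden dowels lying in it, 124 mm across, 45 mm high; origin at the centre of its underside. Leave alone.
- sharpener: Yellow plastic pencil sharpener, a block 60 x 42 x 42 mm; origin at the centre of its underside. Leave alone.
- punch: Aluminium craft punch with a spring lever, 130 x 55 mm, 75 mm high; origin at the centre of its underside. Leave alone.
Not all that is in view belongs to the job. Of the things that look like the tumbler, the largest one is meant.

How it is judged:
By the outcome, as a careful person would: the job done as asked, in the order asked, and still so for the second after the job is handed in, with the robot touching nothing.
It also fails if it takes over 67 s, if anything falls off the work surface, if the arm or the gripper's body presses on something with over 40 N, if the wrist force passes 120 N, or if a joint passes its speed limit or range.

## Working session

There is one attempt and no reset: what is moved stays moved. The work goes in short steps, Python scripts to look and compute and a tool call to move; the robot and the scene stay as the last step left them, time stands still between calls to the robot, and variables do not carry over. Pictures are saved under pics/ and viewed, and the job is handed in when it is done.

Besides the shell and the picture viewer there is one more tool, called after ">>>" as a command line: name --pt "numbers of a row" for each row, then --argument value for the rest. arm_command: Moves the arm, as the interface text tells. Its arguments: {"type":"object","properties":{"plan":{"type":"array","items":{"type":"array","items":{"type":"number"}}},"squeeze":{"type":"number"}},"required":["plan"]}

```bash
mkdir -p pics; ls; python3 - <<'E'
from cell import env
import cv2, numpy as np
np.set_printoptions(precision=4,suppress=True)
s=env.get_state()
for k in s: print(k,s[k])
for n in ["scene","top","wrist"]:
    im=env.camera(n); cv2.imwrite(f"pics/{n}0.png",im[:,:,::-1])
    print(n,env.get_calibration(n))
E
```

```text
pics
time 0.0
qpos [-1.4241  0.4778  0.0223  1.5564 -0.0115  1.1093 -0.0831]
qd [ 0.0015  0.001   0.0014 -0.0011 -0.0009  0.0008 -0.001 ]
tau [ -0.0002 -58.2839   1.5345 -27.2621  -0.0544   0.0168   0.0001]
eef_pos [0.17   0.6527 0.2467]
eef_rot [ 0.559  -0.4329  0.5599  0.432 ]
force [ 0.0919  1.3787 -0.8482]
wrist_torque [-0.0258 -0.0215 -0.0037]
width 0.08785734955434257
scene {'fx': 431.71890486321456, 'fy': 431.71890486321456, 'cx': 320.56494749286395, 'cy': 199.42835841884843, 'R': array([[ 0.7517,  0.6594,  0.0146],
       [ 0.4187, -0.4599, -0.783 ],
       [-0.5096,  0.5947, -0.6218]]), 't': array([-0.4387, -0.1086,  1.6668])}
top {'fx': 508.05536673071066, 'fy': 508.05536673071066, 'cx': 321.65924690567266, 'cy': 199.91384961249113, 'R': array([[ 0.0506, -0.9987, -0.0012],
       [-0.9781, -0.0493, -0.2021],
       [ 0.2018,  0.0114, -0.9794]]), 't': array([0.0116, 0.5826, 1.5076])}
wrist {'fx': 313.8366761647469, 'fy': 313.8366761647469, 'cx': 317.8888651450724, 'cy': 202.8614993084206, 'tool_from_camera': array([[ 0.0007, -0.2943,  0.9557, -0.1361],
       [-0.0008, -0.9557, -0.2943,  0.0825],
       [ 1.    , -0.0006, -0.0009,  0.0011],
       [ 0.    ,  0.    ,  0.    ,  1.    ]])}
```

View pics/scene0.png

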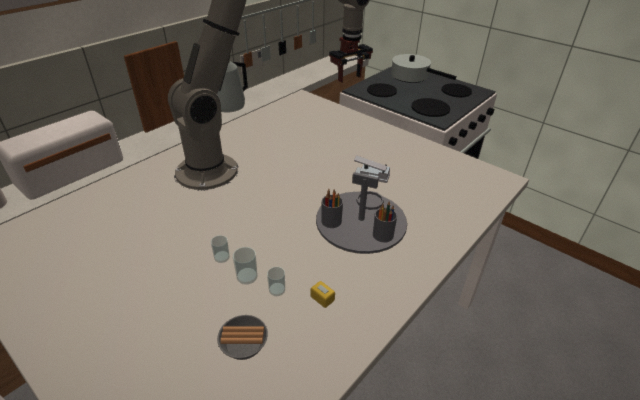

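View pics/top0.png

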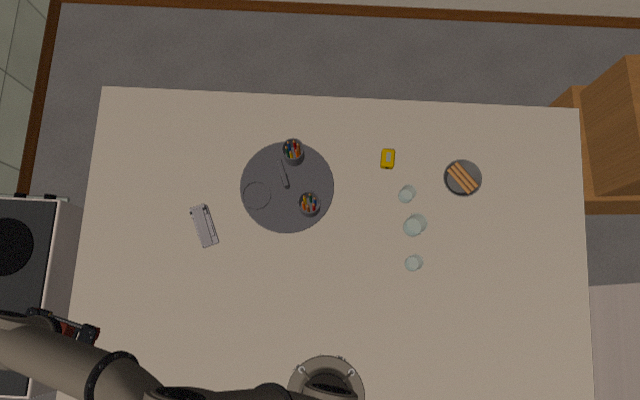

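View pics/wrist0.png

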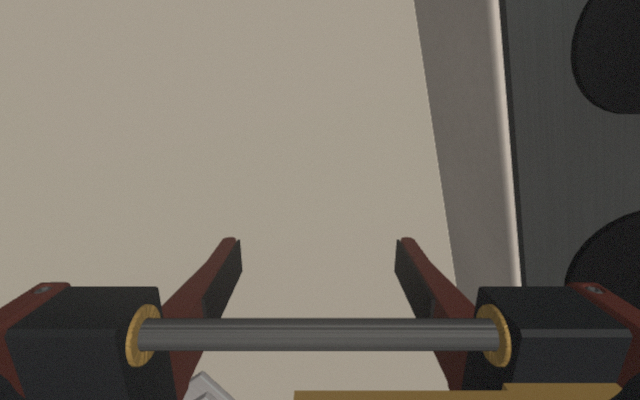

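Top view: caddy tray near (287,187) with the bay ring at (257,195), facing left. The glasses are at (406,194), (414,225) and (413,263), and the middle one looks largest. The sharpener is at (388,158), the dish at (462,178) and the punch at (204,226). Now measuring.

```bash
cat > h.py <<'E'
import numpy as np, cv2
from cell import env
from scipy.spatial.transform import Rotation as Ro
np.set_printoptions(precision=4,suppress=True)
def ray(n,u,v,st=None):
    c=env.get_calibration(n)
    d=np.array([(u-c['cx'])/c['fx'],(v-c['cy'])/c['fy'],1.])
    if n=='wrist':
        T=c['tool_from_camera']; q=st['eef_rot']; R=Ro.from_quat([q[1],q[2],q[3],q[0]]).as_matrix()
        return np.array(st['eef_pos'])+R@T[:3,3], R@T[:3,:3]@d
    return -c['R'].T@c['t'], c['R'].T@d
def onz(n,u,v,z,st=None):
    o,d=ray(n,u,v,st); return o+d*(z-o[2])/d[2]
def proj(n,X):
    c=env.get_calibration(n); p=c['R']@np.array(X)+c['t']; return np.array([c['fx']*p[0]/p[2]+c['cx'],c['fy']*p[1]/p[2]+c['cy']])
def toolR(st=None):
    q=(st or env.get_state())['eef_rot']; return Ro.from_quat([q[1],q[2],q[3],q[0]]).as_matrix()
E
python3 - <<'E'
from h import *
im=cv2.imread('pics/top0.png'); sc=cv2.imread('pics/scene0.png')
a=cv2.resize(im[120:250,230:350],None,fx=5,fy=5,interpolation=cv2.INTER_CUBIC)[:600]
b=cv2.resize(im[170:290,370:450],None,fx=5,fy=5,interpolation=cv2.INTER_CUBIC)
cv2.imwrite('pics/a.png',a); cv2.imwrite('pics/b.png',b)
cv2.imwrite('pics/c.png',cv2.resize(sc[225:305,200:300],None,fx=7,fy=7,interpolation=cv2.INTER_CUBIC))
# tray ellipse
g=cv2.cvtColor(im,cv2.COLOR_BGR2GRAY)
m=((g<115)).astype(np.uint8); m[:, :230]=0; m[:,345:]=0; m[:130]=0; m[245:]=0
cs,_=cv2.findContours(m,cv2.RETR_EXTERNAL,cv2.CHAIN_APPROX_NONE); c=max(cs,key=cv2.contourArea)
print(cv2.contourArea(c),cv2.fitEllipse(c)); (u,v),_,_=cv2.fitEllipse(c)
print('axis',onz('top',u,v,0.026))
print(onz('top',257,195.5,.03))
for p in [(406,194),(414,225),(413,263)]: print(onz('top',*p,0.045))
E
```

```text
6731.5 ((286.6867370605469, 186.48155212402344), (91.67231750488281, 93.65458679199219), 58.86735916137695)
axis [0.626  0.1543 0.026 ]
[0.5913 0.2455 0.03  ]
[ 0.6164 -0.2207  0.045 ]
[ 0.5198 -0.247   0.045 ]
[ 0.403  -0.2456  0.045 ]
```

View pics/a.png

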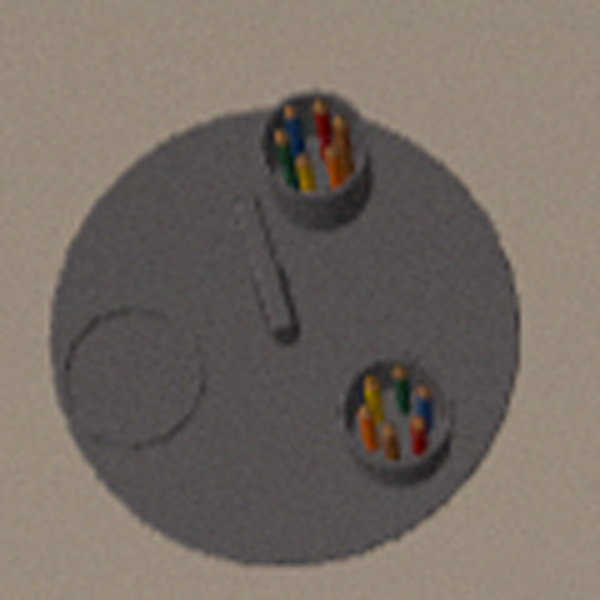

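View pics/b.png

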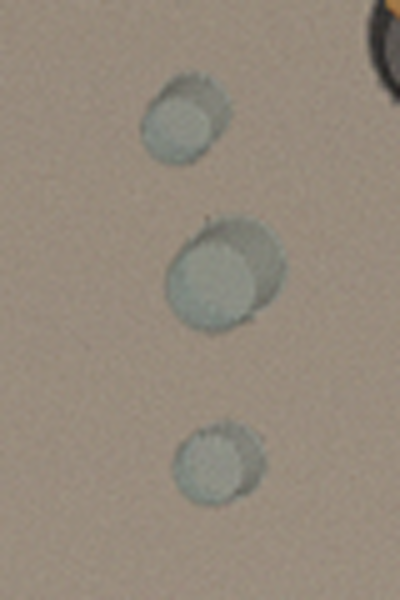

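View pics/c.png

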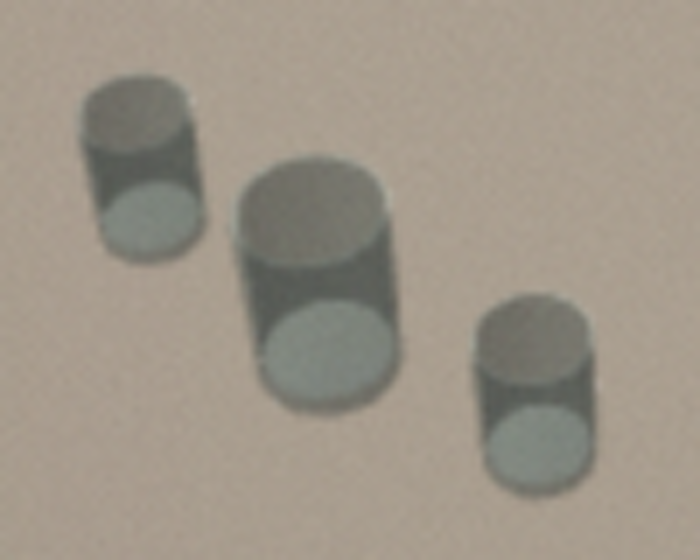

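```bash
python3 - <<'E'
from h import *
f=lambda x,y,o,s:((x+.5)/s-.5+o[0],(y+.5)/s-.5+o[1])
a=lambda x,y:f(x,y,(230,120),5); b=lambda x,y:f(x,y,(370,170),5); c=lambda x,y:f(x,y,(200,225),7)
print('R',toolR())
bay=onz('top',*a(135,378),.031); print('bay',bay)
p1=onz('top',*a(246,200),.2);p2=onz('top',*a(286,330),.2); print('bar ends',p1,p2,(p1+p2)/2, 'ang',np.arctan2(*(p1-p2)[[1,0]]))
ax=np.array([.626,.1543]); d=bay[:2]-ax; print('theta bay',np.arctan2(-d[1],-d[0]),np.linalg.norm(d))
print('rim top',onz('top',*b(234,268),.09),'foot top',onz('top',*b(211,288),.0035))
print('rim scene',onz('scene',*c(313,212),.09),'foot scene',onz('scene',*c(330,352),.0035))
# scene tray
sc=cv2.imread('pics/scene0.png'); print('axis proj scene',proj('scene',[.626,.1543,.026]))
E
```

```text
R [[-0.0003 -0.9677  0.2521]
 [-0.0013  0.2521  0.9677]
 [-1.     -0.0001 -0.0013]]
bay [0.592  0.2467 0.031 ]
bar ends [0.6633 0.1673 0.2   ] [0.5886 0.1396 0.2   ] [0.6259 0.1534 0.2   ] ang 0.3544087138010604
theta bay -1.2181083829152817 0.09844608739561575
rim top [ 0.5182 -0.2463  0.09  ] foot top [ 0.5192 -0.2474  0.0035]
rim scene [ 0.5199 -0.2501  0.09  ] foot scene [ 0.5162 -0.2484  0.0035]
axis proj scene [361.1834 218.3007]
```

```bash
cat >> h.py <<'E'
def plan(target,yaw_deg,n,grip=1.0):
    """rows to take TCP to target, with tool z heading yaw_deg (nearest turn unless given relative)"""
    st=env.get_state(); p=np.array(st['eef_pos']); R=toolR(st)
    y0=np.degrees(np.arctan2(R[1,2],R[0,2])); dy=yaw_deg-y0
    print('t',st['time'],'pos',p,'yaw',y0,'dyaw',dy,'tilt',R[:,0],'F',st['force'],'w',st['width'],'q7',st['qpos'][6])
    t=-np.radians(dy)/n; d=(np.array(target)-p)/n
    for i in range(n):
        Ri=R@Ro.from_euler('x',t*i).as_matrix(); s=Ri.T@d
        print([round(float(x),4) for x in s]+[round(t,4),grip])
E
python3 - <<'E'
from h import *
plan([.626,.154,.26],-69.7,16)
E
```

```text
t 0.15 pos [0.17   0.6528 0.2469] yaw 75.40029526440146 dyaw -145.10029526440147 tilt [-0.0003 -0.0013 -1.    ] F [ 0.7901  0.0586 -0.4265] w 0.08765457412954702 q7 -0.08312426083757124
[-0.0008, -0.0354, -0.023, np.float64(0.1583), 1.0]
[-0.0008, -0.0386, -0.0171, np.float64(0.1583), 1.0]
[-0.0008, -0.0408, -0.0108, np.float64(0.1583), 1.0]
[-0.0008, -0.042, -0.0042, np.float64(0.1583), 1.0]
[-0.0008, -0.0422, 0.0024, np.float64(0.1583), 1.0]
[-0.0008, -0.0413, 0.0091, np.float64(0.1583), 1.0]
[-0.0008, -0.0393, 0.0154, np.float64(0.1583), 1.0]
[-0.0008, -0.0364, 0.0214, np.float64(0.1583), 1.0]
[-0.0008, -0.0326, 0.0269, np.float64(0.1583), 1.0]
[-0.0008, -0.0279, 0.0317, np.float64(0.1583), 1.0]
[-0.0008, -0.0226, 0.0357, np.float64(0.1583), 1.0]
[-0.0008, -0.0166, 0.0388, np.float64(0.1583), 1.0]
[-0.0008, -0.0103, 0.041, np.float64(0.1583), 1.0]
[-0.0008, -0.0037, 0.0421, np.float64(0.1583), 1.0]
[-0.0008, 0.0029, 0.0421, np.float64(0.1583), 1.0]
[-0.0008, 0.0095, 0.0411, np.float64(0.1583), 1.0]
```

>>> arm_command --pt "-0.001 -0.035 -0.023 0.158 1" --pt "-0.001 -0.039 -0.017 0.158 1" --pt "-0.001 -0.041 -0.011 0.158 1" --pt "-0.001 -0.042 -0.004 0.158 1" --pt "-0.001 -0.042 0.002 0.158 1" --pt "-0.001 -0.041 0.009 0.158 1" --pt "-0.001 -0.039 0.015 0.158 1" --pt "-0.001 -0.036 0.021 0.158 1" --squeeze 20

```text
time: 1.15
eef_pos: [0.3975, 0.4033, 0.2556]
eef_rot: [0.707, -0.017, 0.707, 0.017]
force: [0.6, 0.3, 0.3]
width: 0.0877
```

>>> arm_command --pt "-0.001 -0.033 0.027 0.158 1" --pt "-0.001 -0.028 0.032 0.158 1" --pt "-0.001 -0.023 0.036 0.158 1" --pt "-0.001 -0.017 0.039 0.158 1" --pt "-0.001 -0.01 0.041 0.158 1" --pt "-0.001 -0.004 0.042 0.158 1" --pt "-0.001 0.003 0.042 0.158 1" --pt "0 0 0 0 1"

```text
time: 2.15
eef_pos: [0.5992, 0.1818, 0.2627]
eef_rot: [0.611, 0.357, 0.609, -0.358]
force: [-0.7, -1.2, -0.1]
width: 0.088
```

```bash
python3 - <<'E'
from h import *
plan([.626,.154,.22],-69.7,2)
st=env.get_state(); cv2.imwrite('pics/w1.png',env.camera('wrist')[:,:,::-1])
E
```

```text
t 2.15 pos [0.5992 0.1818 0.2627] yaw -60.7687106731312 dyaw -8.9312893268688 tilt [ 0.0011 -0.0022 -1.    ] F [-0.7227 -1.2168 -0.1147] w 0.08803802868541817 q7 -1.1767484935961836
[0.0214, 0.0049, 0.0186, np.float64(0.0779), 1.0]
[0.0214, 0.0063, 0.0182, np.float64(0.0779), 1.0]
```

View pics/w1.png

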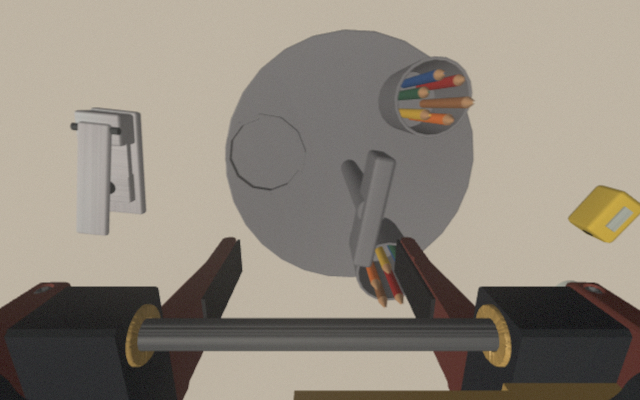

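Wrist view: the bar's top face runs from about (382,156) to (365,263), already nearly in line with the fingers. The tray and bay are clear.

```bash
python3 - <<'E'
from h import *
st=env.get_state()
a=onz('wrist',383,156,.2,st);b=onz('wrist',365,263,.2,st);print(a,b,(a+b)/2,np.degrees(np.arctan2(*(a-b)[[1,0]])))
print('bay',onz('wrist',266,152,.031,st))
print('q',st['qpos'])
E
```

```text
[0.6615 0.1747 0.2   ] [0.5919 0.1447 0.2   ] [0.6267 0.1597 0.2   ] 23.35941090606227
bay [0.5931 0.2527 0.031 ]
q [-0.8943  0.4472  0.6826  1.6976 -0.3089  1.1079 -1.176 ]
```

>>> arm_command --pt "0.01 0.005 0.019 0.078 1" --pt "0.01 0.006 0.018 0.078 1" --pt "0 0 0 0 1" --pt "0 0 0 0 1" --pt "0 0 0 0 1" --pt "0 0 0 0 1" --pt "0 0 0 0 1" --pt "0 0 0 0 1"

```text
time: 3.2
eef_pos: [0.6243, 0.1581, 0.2427]
eef_rot: [0.582, 0.402, 0.582, -0.402]
force: [0.2, 0.8, 0.1]
width: 0.0876
```

```bash
python3 - <<'E'
from h import *
plan([.626,.156,.188],-69.7,2)
st=env.get_state(); im=env.camera('wrist')[:,:,::-1]; cv2.imwrite('pics/w2.png',cv2.resize(im[100:300,250:450],None,fx=3,fy=3,interpolation=cv2.INTER_CUBIC))
E
```

```text
t 3.2 pos [0.6243 0.1581 0.2427] yaw -69.31025222121698 dyaw -0.38974777878301836 tilt [ 0.0001  0.0002 -1.    ] F [0.1772 0.7727 0.1435] w 0.08759144166008821 q7 -1.2371036473251413
[0.0274, 0.0004, 0.0013, np.float64(0.0034), 1.0]
[0.0274, 0.0004, 0.0013, np.float64(0.0034), 1.0]
```

View pics/w2.png

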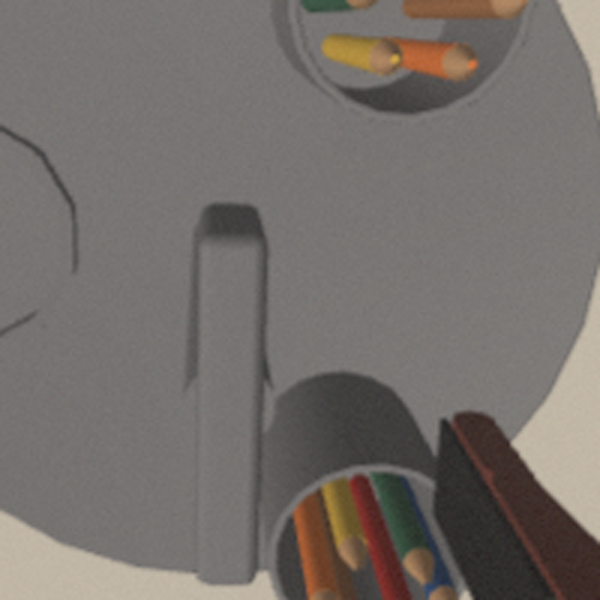

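```bash
python3 - <<'E'
from h import *
st=env.get_state()
a=onz('wrist',250+229/3,180,.2,st);b=onz('wrist',250+226.5/3,292.5,.2,st);m=(a+b)/2;print(a,b,m)
m[2]=.188; print(toolR(st).T@(m-st['eef_pos']))
E
```

```text
[0.6624 0.1688 0.2   ] [0.5919 0.1422 0.2   ] [0.6271 0.1555 0.2   ]
[0.0548 0.0018 0.0033]
```

>>> arm_command --pt "0.028 0.001 0.0015 0 1" --pt "0.027 0.001 0.0015 0 1" --pt "0 0 0 0 1" --pt "0 0 0 0 -1" --pt "0 0 0 0 -1" --pt "0 0 0 0 -1" --pt "0 0 0 0 -1" --pt "0 0 0 0 -1" --squeeze 20

```text
time: 4.25
eef_pos: [0.6273, 0.1558, 0.1878]
eef_rot: [0.582, 0.402, 0.582, -0.402]
force: [0.7, 0.3, -0.1]
width: 0.0412
```

```bash
python3 - <<'E'
from h import *
plan([.626,.155,.188],0,8)
E
```

```text
t 4.25 pos [0.6273 0.1558 0.1878] yaw -69.33033137276828 dyaw 69.33033137276828 tilt [ 0.0001  0.0002 -1.    ] F [ 0.6816  0.2763 -0.1467] w 0.041179218476191375 q7 -1.1981097206075064
[-0.0, -0.0002, 0.0, np.float64(-0.1513), 1.0]
[-0.0, -0.0002, 0.0, np.float64(-0.1513), 1.0]
[-0.0, -0.0002, -0.0, np.float64(-0.1513), 1.0]
[-0.0, -0.0002, -0.0, np.float64(-0.1513), 1.0]
[-0.0, -0.0002, -0.0001, np.float64(-0.1513), 1.0]
[-0.0, -0.0002, -0.0001, np.float64(-0.1513), 1.0]
[-0.0, -0.0001, -0.0001, np.float64(-0.1513), 1.0]
[-0.0, -0.0001, -0.0001, np.float64(-0.1513), 1.0]
```

>>> arm_command --pt "0 0 0 0 -1" --pt "0 0 0 0 -1" --pt "0 0 0 0 -1" --pt "0 0 0 0 -1" --pt "0 0 0 0 -1" --pt "0 0 0 -0.05 -1" --pt "0 0 0 -0.1 -1" --pt "0 0 0 -0.1 -1"

```text
time: 5.25
eef_pos: [0.6279, 0.154, 0.1876]
eef_rot: [0.628, 0.326, 0.627, -0.326]
force: [1.7, -3.1, -1.6]
width: 0.0193
```

```bash
python3 - <<'E'
from h import *
plan([.627,.155,.188],0,8)
E
```

```text
t 5.25 pos [0.6279 0.154  0.1876] yaw -54.91775192357751 dyaw 54.91775192357751 tilt [ 0.0011 -0.0018 -1.    ] F [ 1.7494 -3.0882 -1.621 ] w 0.01926679412006871 q7 -0.9832779696853999
[-0.0, -0.0, -0.0002, np.float64(-0.1198), 1.0]
[-0.0, 0.0, -0.0002, np.float64(-0.1198), 1.0]
[-0.0, 0.0, -0.0002, np.float64(-0.1198), 1.0]
[-0.0, 0.0, -0.0002, np.float64(-0.1198), 1.0]
[-0.0, 0.0001, -0.0001, np.float64(-0.1198), 1.0]
[-0.0, 0.0001, -0.0001, np.float64(-0.1198), 1.0]
[-0.0, 0.0001, -0.0001, np.float64(-0.1198), 1.0]
[-0.0, 0.0001, -0.0001, np.float64(-0.1198), 1.0]
```

>>> arm_command --pt "0 0 0 0 -1" --pt "0 0 0 0 -1" --pt "0 0 0 0 -1" --pt "0 0 0 0 -1" --pt "0 0 0 -0.08 -1" --pt "0 0 0 -0.12 -1" --pt "0 0 0 -0.12 -1" --pt "0 0 0 -0.12 -1"

```text
time: 6.25
eef_pos: [0.6276, 0.1543, 0.1876]
eef_rot: [0.684, 0.181, 0.683, -0.182]
force: [1.2, -4.1, -1.4]
width: 0.0197
```

>>> arm_command --pt "0 0 0 -0.12 -1" --pt "0 0 0 -0.12 -1" --pt "0 0 0 -0.12 -1" --pt "0 0 0 -0.12 -1" --pt "0 0 0 -0.06 -1" --pt "0 0 0 0 -1" --pt "0 0 0 0 -1" --pt "0 0 0 0 -1"

```text
time: 7.25
eef_pos: [0.6271, 0.1545, 0.1876]
eef_rot: [0.707, -0.007, 0.707, 0.005]
force: [-0.5, -5.1, 2.0]
width: 0.0196
```

```bash
python3 - <<'E'
from h import *
plan([.627,.155,.188],0,1)
im=cv2.cvtColor(env.camera('top'),cv2.COLOR_RGB2BGR); cv2.imwrite('pics/t2.png',cv2.resize(im[100:250,200:360],None,fx=4,fy=4,interpolation=cv2.INTER_CUBIC))
E
```

```text
t 7.25 pos [0.6271 0.1545 0.1876] yaw 0.9746912180819038 dyaw -0.9746912180819038 tilt [-0.0007 -0.0015 -1.    ] F [-0.478  -5.0532  1.9753] w 0.019615911377934513 q7 -0.14257713120784354
[-0.0004, 0.0005, -0.0001, np.float64(0.017), 1.0]
```

View pics/t2.png

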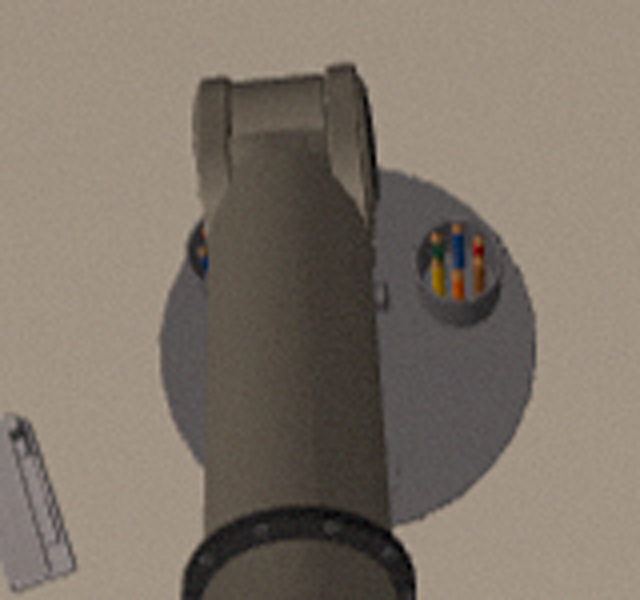

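>>> arm_command --pt "0 0 0 0 1" --pt "0 0 0 0 1" --pt "0 0 0 0 1" --pt "0 0 0 0 1" --pt "-0.03 0 0 0 1" --pt "-0.04 0 0 0 1" --pt "0 0 0 0 1" --pt "0 0 0 0 1"

```text
time: 8.3
eef_pos: [0.6269, 0.1559, 0.2572]
eef_rot: [0.707, -0.007, 0.707, 0.007]
force: [0.3, 1.0, -0.5]
width: 0.0879
```

```bash
python3 - <<'E'
from h import *
plan([.519,-.248,.26],90,12)
st=env.get_state(); cv2.imwrite('pics/w3.png',env.camera('wrist')[:,:,::-1])
E
```

```text
t 8.3 pos [0.6269 0.1559 0.2572] yaw 1.1510155183450348 dyaw 88.84898448165497 tilt [-0.0005  0.0002 -1.    ] F [ 0.3399  0.9627 -0.5314] w 0.08793024799936004 q7 -0.16488857067990556
[-0.0002, -0.0335, -0.0097, np.float64(-0.1292), 1.0]
[-0.0002, -0.0319, -0.0139, np.float64(-0.1292), 1.0]
[-0.0002, -0.0299, -0.0179, np.float64(-0.1292), 1.0]
[-0.0002, -0.0273, -0.0216, np.float64(-0.1292), 1.0]
[-0.0002, -0.0243, -0.0249, np.float64(-0.1292), 1.0]
[-0.0002, -0.0209, -0.0279, np.float64(-0.1292), 1.0]
[-0.0002, -0.0171, -0.0303, np.float64(-0.1292), 1.0]
[-0.0002, -0.0131, -0.0323, np.float64(-0.1292), 1.0]
[-0.0002, -0.0088, -0.0337, np.float64(-0.1292), 1.0]
[-0.0002, -0.0044, -0.0346, np.float64(-0.1292), 1.0]
[-0.0002, 0.0001, -0.0348, np.float64(-0.1292), 1.0]
[-0.0002, 0.0046, -0.0345, np.float64(-0.1292), 1.0]
```

View pics/w3.png

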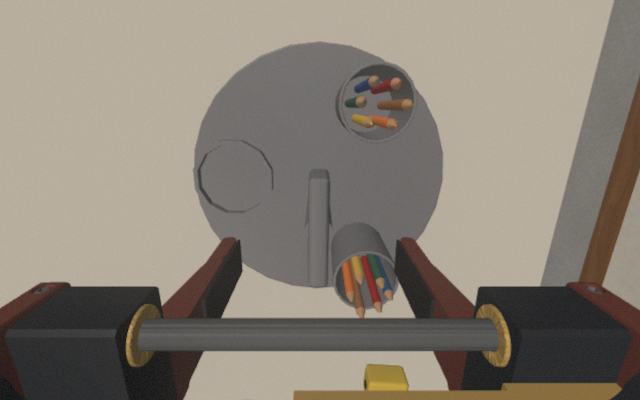

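The caddy has turned: the bay ring is at (235,176), on the -x side, and the bar lines up with the tool.

```bash
python3 - <<'E'
from h import *
st=env.get_state()
b=onz('wrist',235,175.5,.031,st); a=onz('wrist',319.5,181,.2,st);c=onz('wrist',318,286,.2,st)
print('bay',b,'bar mid',(a+c)/2,'bar dir from y deg',np.degrees(np.arctan2(-(a-c)[0],(a-c)[1])))
d=b-(a+c)/2; print('theta',np.arctan2(-d[1],-d[0]),np.hypot(d[0],d[1]))
E
```

```text
bay [0.5276 0.1583 0.031 ] bar mid [0.6259 0.1556 0.2   ] bar dir from y deg 0.3952823615420725
theta -0.02763577567769367 0.09839198366743335
```

>>> arm_command --pt "0 -0.034 -0.01 -0.129 1" --pt "0 -0.032 -0.014 -0.129 1" --pt "0 -0.03 -0.018 -0.129 1" --pt "0 -0.027 -0.022 -0.129 1" --pt "0 -0.024 -0.025 -0.129 1" --pt "0 -0.021 -0.028 -0.129 1" --pt "0 -0.017 -0.03 -0.129 1" --pt "0 -0.013 -0.032 -0.129 1"

```text
time: 9.35
eef_pos: [0.553, -0.1142, 0.2564]
eef_rot: [0.61, -0.356, 0.611, 0.357]
force: [0.6, 1.4, -0.1]
width: 0.0882
```

>>> arm_command --pt "0 -0.009 -0.034 -0.129 1" --pt "0 -0.004 -0.035 -0.129 1" --pt "0 0 -0.035 -0.129 1" --pt "0 0.005 -0.034 -0.129 1" --pt "0 0 0 0 1" --pt "0 0 0 0 1" --pt "0 0 0 0 1" --pt "0 0 0 0 1"

```text
time: 10.35
eef_pos: [0.5174, -0.247, 0.2575]
eef_rot: [0.5, -0.5, 0.5, 0.5]
force: [0.5, 0.0, 0.7]
width: 0.0874
```

```bash
python3 - <<'E'
from h import *
plan([.519,-.248,.15],90,3)
st=env.get_state(); cv2.imwrite('pics/w4.png',env.camera('wrist')[:,:,::-1])
E
```

```text
t 10.35 pos [ 0.5174 -0.247   0.2575] yaw 89.92433837550074 dyaw 0.07566162449926139 tilt [-0.0001  0.0003 -1.    ] F [0.4971 0.0358 0.662 ] w 0.08741396727208804 q7 1.986426356678566
[0.0358, -0.0005, -0.0004, np.float64(-0.0004), 1.0]
[0.0358, -0.0005, -0.0004, np.float64(-0.0004), 1.0]
[0.0358, -0.0005, -0.0004, np.float64(-0.0004), 1.0]
```

View pics/w4.png

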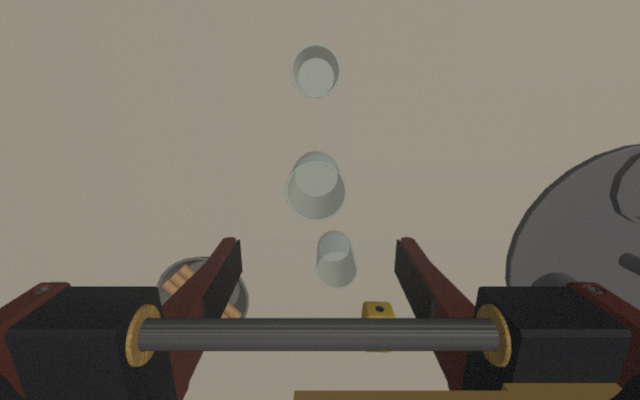

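The middle glass is clearly largest: rim centred near (315.5,188), foot near (316,179).

```bash
python3 - <<'E'
from h import *
st=env.get_state()
im=cv2.imread('pics/w4.png')[140:225,275:357]; cv2.imwrite('pics/w4z.png',cv2.resize(im,None,fx=7,fy=7,interpolation=cv2.INTER_CUBIC))
print(onz('wrist',315.5,188.5,.09,st),onz('wrist',316,179,.004,st))
print(onz('wrist',285,188.5,.09,st)-onz('wrist',345,188.5,.09,st))
E
```

```text
[ 0.5136 -0.2484  0.09  ] [ 0.5234 -0.2484  0.004 ]
[-0.0001 -0.0599  0.    ]
```

View pics/w4z.png

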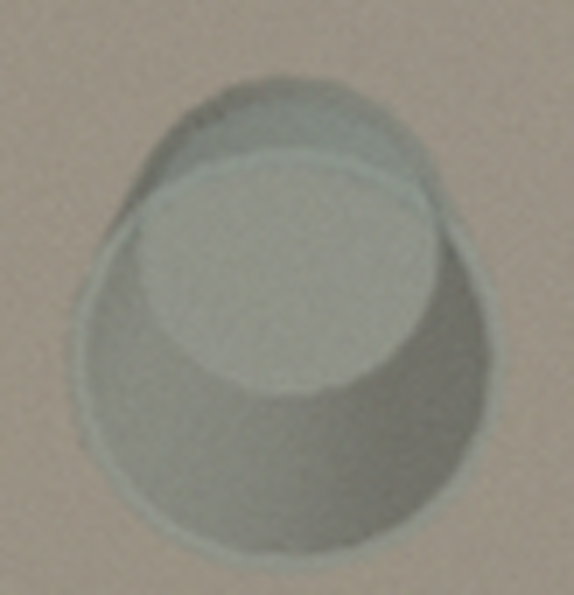

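```bash
python3 - <<'E'
from h import *
st=env.get_state()
for z,p in((.09,(315.7,191.1)),(.003,(316.4,173.9))):
    P=onz('wrist',*p,z,st); print(P, toolR(st).T@(P-st['eef_pos']))
E
```

```text
[ 0.5163 -0.2482  0.09  ] [ 0.1676  0.001  -0.0011]
[ 0.517  -0.2479  0.003 ] [ 0.2546  0.0003 -0.0008]
```

>>> arm_command --pt "0.045 0.0006 -0.001 0 1" --pt "0.05 0 0 0 1" --pt "0.05 0 0 0 1" --pt "0.04 0 0 0 1" --pt "0.0165 0 0 0 1" --pt "0 0 0 0 1" --pt "0 0 0 0 1" --pt "0 0 0 0 1" --squeeze 20

```text
time: 11.4
eef_pos: [0.5175, -0.2495, 0.0577]
eef_rot: [0.501, -0.5, 0.5, 0.498]
force: [-0.1, -0.5, 0.0]
width: 0.0879
```

>>> arm_command --pt "0 0 0 0 0.3" --pt "0 0 0 0 0.3" --pt "0 0 0 0 0.3" --pt "0 0 0 0 0.3" --pt "0 0 0 0 0.3" --pt "0 0 0 0 0.3" --pt "0 0 0 0 0.3" --pt "0 0 0 0 0.3"

```text
time: 12.4
eef_pos: [0.5165, -0.2492, 0.0563]
eef_rot: [0.501, -0.499, 0.501, 0.499]
force: [-0.4, -0.4, 4.1]
width: 0.062
```

```bash
python3 - <<'E'
from h import *
plan([.527,.156,.2],90,12,.3)
cv2.imwrite('pics/w5.png',env.camera('wrist')[:,:,::-1])
E
```

```text
t 12.4 pos [ 0.5165 -0.2492  0.0563] yaw 89.83263120977071 dyaw 0.16736879022928974 tilt [ 0.0002 -0.0001 -1.    ] F [-0.4044 -0.4138  4.0793] w 0.061995172291032234 q7 2.0598459482834635
[-0.012, -0.0008, 0.0338, np.float64(-0.0002), 0.3]
[-0.012, -0.0008, 0.0338, np.float64(-0.0002), 0.3]
[-0.012, -0.0008, 0.0338, np.float64(-0.0002), 0.3]
[-0.012, -0.0008, 0.0338, np.float64(-0.0002), 0.3]
[-0.012, -0.0008, 0.0338, np.float64(-0.0002), 0.3]
[-0.012, -0.0008, 0.0338, np.float64(-0.0002), 0.3]
[-0.012, -0.0008, 0.0338, np.float64(-0.0002), 0.3]
[-0.012, -0.0008, 0.0338, np.float64(-0.0002), 0.3]
[-0.012, -0.0008, 0.0338, np.float64(-0.0002), 0.3]
[-0.012, -0.0009, 0.0338, np.float64(-0.0002), 0.3]
[-0.012, -0.0009, 0.0338, np.float64(-0.0002), 0.3]
[-0.012, -0.0009, 0.0338, np.float64(-0.0002), 0.3]
```

View pics/w5.png

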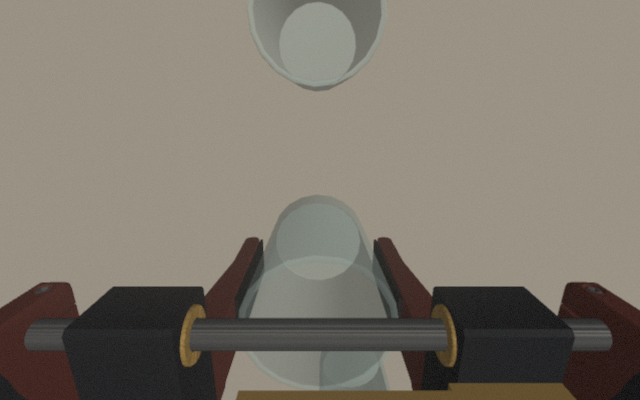

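The pads have closed on the glass at 62 mm and it stands upright between them. Lifting gently.

>>> arm_command --pt "0 0 0 0 -0.2" --pt "0 0 0 0 -0.2" --pt "-0.003 0 0 0 -0.2" --pt "-0.01 0 0 0 -0.2" --pt "-0.02 0 0 0 -0.2" --pt "-0.025 0 0 0 -0.2" --pt "-0.02 0 0 0 -0.2" --pt "-0.01 0 0 0 -0.2" --squeeze 20

```text
time: 13.45
eef_pos: [0.5167, -0.2491, 0.1454]
eef_rot: [0.501, -0.5, 0.5, 0.499]
force: [0.5, -0.2, -2.7]
width: 0.0618
```

```bash
python3 - <<'E'
from h import *
plan([.527,.156,.2],90,12,-.2)
cv2.imwrite('pics/w6.png',env.camera('wrist')[:,:,::-1])
E
```

```text
t 13.45 pos [ 0.5167 -0.2491  0.1454] yaw 89.84397735001208 dyaw 0.15602264998791782 tilt [ 0.0013 -0.0003 -1.    ] F [ 0.4579 -0.2273 -2.713 ] w 0.061784419629664036 q7 2.0277412452086727
[-0.0046, -0.0008, 0.0338, np.float64(-0.0002), -0.2]
[-0.0046, -0.0008, 0.0338, np.float64(-0.0002), -0.2]
[-0.0046, -0.0008, 0.0338, np.float64(-0.0002), -0.2]
[-0.0046, -0.0008, 0.0338, np.float64(-0.0002), -0.2]
[-0.0046, -0.0008, 0.0338, np.float64(-0.0002), -0.2]
[-0.0046, -0.0008, 0.0338, np.float64(-0.0002), -0.2]
[-0.0046, -0.0008, 0.0338, np.float64(-0.0002), -0.2]
[-0.0046, -0.0008, 0.0338, np.float64(-0.0002), -0.2]
[-0.0046, -0.0008, 0.0338, np.float64(-0.0002), -0.2]
[-0.0046, -0.0008, 0.0338, np.float64(-0.0002), -0.2]
[-0.0046, -0.0009, 0.0338, np.float64(-0.0002), -0.2]
[-0.0046, -0.0009, 0.0338, np.float64(-0.0002), -0.2]
```

View pics/w6.png

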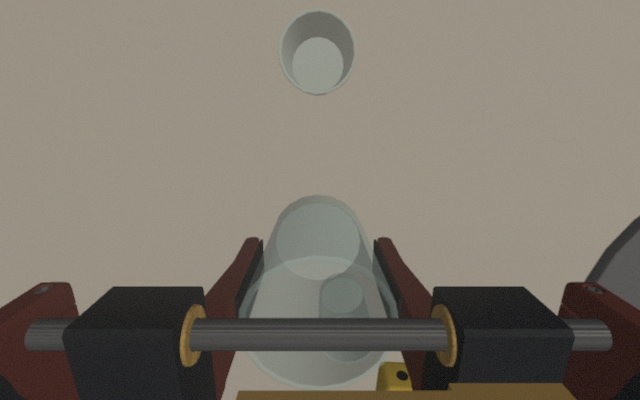

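>>> arm_command --pt "0 -0.001 0.01 0 -0.2" --pt "0 -0.001 0.02 0 -0.2" --pt "0 -0.001 0.03 0 -0.2" --pt "0 -0.001 0.03 0 -0.2" --pt "0 -0.001 0.03 0 -0.2" --pt "0 -0.001 0.03 0 -0.2" --pt "0 -0.001 0.03 0 -0.2" --pt "0 -0.001 0.03 0 -0.2"

```text
time: 14.5
eef_pos: [0.5241, -0.0363, 0.1434]
eef_rot: [0.5, -0.499, 0.501, 0.5]
force: [-0.2, 0.8, -3.0]
width: 0.0623
```

>>> arm_command --pt "0 -0.001 0.03 0 -0.2" --pt "0 -0.001 0.03 0 -0.2" --pt "0 0 0.03 0 -0.2" --pt "0 0 0.03 0 -0.2" --pt "0 0 0.03 0 -0.2" --pt "0 0 0.025 0 -0.2" --pt "0 0 0.015 0 -0.2" --pt "0 0 0.003 0 -0.2"

```text
time: 15.5
eef_pos: [0.5268, 0.1553, 0.1437]
eef_rot: [0.5, -0.5, 0.5, 0.5]
force: [-0.1, -0.2, -2.7]
width: 0.0624
```

```bash
python3 - <<'E'
from h import *
plan([.527,.156,.1],90,4,-.2)
print(env.get_state()['qpos'])
for n in ['wrist','scene']: cv2.imwrite(f'pics/{n}7.png',env.camera(n)[:,:,::-1])
im=cv2.imread('pics/scene7.png'); cv2.imwrite('pics/s7z.png',cv2.resize(im[130:270,270:430],None,fx=4,fy=4,interpolation=cv2.INTER_CUBIC))
E
```

```text
t 15.5 pos [0.5268 0.1553 0.1437] yaw 89.97154204322582 dyaw 0.02845795677417584 tilt [-0.001  -0.0001 -1.    ] F [-0.1144 -0.2191 -2.6932] w 0.06236000619156874 q7 1.2361464331700944
[0.0109, -0.0001, 0.0002, np.float64(-0.0001), -0.2]
[0.0109, -0.0001, 0.0002, np.float64(-0.0001), -0.2]
[0.0109, -0.0001, 0.0002, np.float64(-0.0001), -0.2]
[0.0109, -0.0001, 0.0002, np.float64(-0.0001), -0.2]
[-0.5038  0.399   0.1294  1.9598 -0.0712  0.788   1.2361]
```

View pics/wrist7.png

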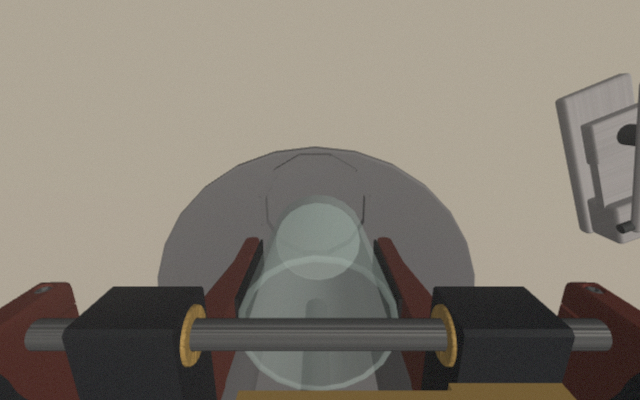

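View pics/s7z.png

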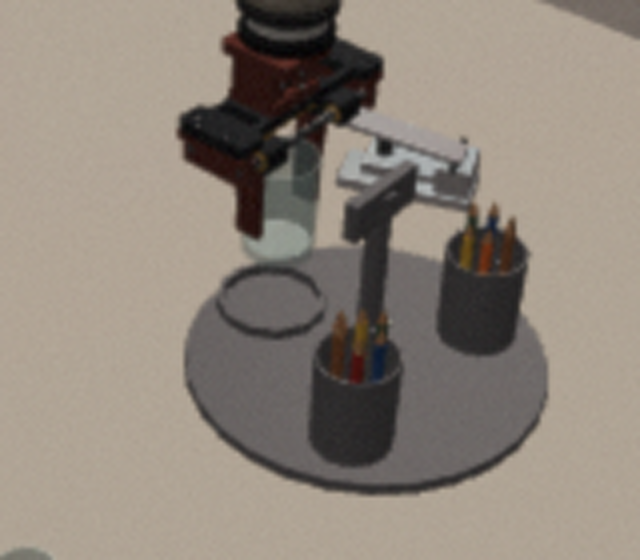

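The glass hangs upright above the bay ring. In the wrist view the ring runs from column 267 to 364, with its near arc at row 153. In the scene view the ring is centred near (337.5,205).

```bash
python3 - <<'E'
from h import *
st=env.get_state()
f=lambda x,y:((x+.5)/4-.5+270,(y+.5)/4-.5+130)
print('scene bay',onz('scene',*f(271,300),.034))
for z in(.026,.036): print('front edge',onz('wrist',316,153.5,z,st)); print('L/R',onz('wrist',267,205,z,st),onz('wrist',364,205,z,st))
# glass foot
print('foot scene', [ (z,onz('scene',*f(277,243),z)) for z in (.088,)])
print('foot wrist inner floor',onz('wrist',318,240.5,.0437+.046,st))
im=cv2.imread('pics/wrist7.png')
cv2.imwrite('pics/w7z.png',cv2.resize(im[140:300,250:390],None,fx=4,fy=3.75,interpolation=cv2.INTER_CUBIC))
E
```

```text
scene bay [0.5284 0.1488 0.034 ]
front edge [0.4815 0.1533 0.026 ]
L/R [0.5249 0.1115 0.026 ] [0.5252 0.1938 0.026 ]
front edge [0.48   0.1534 0.036 ]
L/R [0.5218 0.1132 0.036 ] [0.522  0.1923 0.036 ]
foot scene [(0.088, array([0.5249, 0.1576, 0.088 ]))]
foot wrist inner floor [0.5295 0.1548 0.0897]
```

View pics/w7z.png

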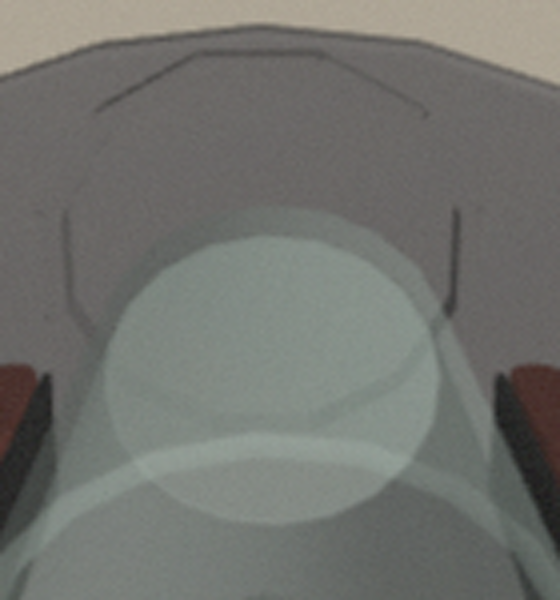

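```bash
python3 - <<'E'
from h import *
st=env.get_state()
g=lambda x,y:(250+x/4,140+y/3.75)
for z in(.026,.036): print(z,onz('wrist',*g(260,53),z,st)[:2],onz('wrist',*g(262,420),z,st)[:2],'L',onz('wrist',*g(65,212),z,st)[:2],onz('wrist',*g(457,210),z,st)[:2])
print('floor ellipse',onz('wrist',*g(272,380),.0915,st))
f=lambda x,y:((x+.5)/4-.5+270,(y+.5)/4-.5+130)
print('scene floor',onz('scene',*f(279,241),.091), 'bay',onz('scene',*f(271,302),.036),onz('scene',*f(271,302),.026))
E
```

```text
0.026 [0.482  0.1525] [0.5689 0.1524] L [0.5175 0.1113] [0.5173 0.1937]
0.036 [0.4805 0.1526] [0.564  0.1525] L [0.5146 0.113 ] [0.5144 0.1922]
floor ellipse [0.5293 0.1548 0.0915]
scene floor [0.5268 0.1577 0.091 ] bay [0.5316 0.1448 0.036 ] [0.5241 0.1545 0.026 ]
```

>>> arm_command --pt "0 0.002 -0.002 0 -0.2" --pt "0.01 0 0 0 -0.2" --pt "0.015 0 0 0 -0.2" --pt "0.015 0 0 0 -0.2" --pt "0.01 0 0 0 -0.2" --pt "0.006 0 0 0 -0.2" --pt "0.002 0 0 0 -0.2" --pt "0 0 0 0 -0.2"

```text
time: 16.6
eef_pos: [0.5257, 0.1519, 0.0863]
eef_rot: [0.501, -0.499, 0.501, 0.499]
force: [-0.1, -0.1, -3.4]
width: 0.0621
```

```bash
python3 - <<'E'
from h import *
plan([.525,.1535,.0823],90,1,-.2)
cv2.imwrite('pics/w8.png',env.camera('wrist')[:,:,::-1]); im=cv2.cvtColor(env.camera('scene'),cv2.COLOR_RGB2BGR)
cv2.imwrite('pics/s8z.png',cv2.resize(im[130:270,270:430],None,fx=4,fy=4,interpolation=cv2.INTER_CUBIC))
E
```

```text
t 16.6 pos [0.5257 0.1519 0.0863] yaw 89.8346957262488 dyaw 0.16530427375120382 tilt [ 0.0003  0.0001 -1.    ] F [-0.116  -0.097  -3.4091] w 0.062113574524670756 q7 1.2522258257313865
[0.004, 0.0007, 0.0016, np.float64(-0.0029), -0.2]
```

View pics/w8.png

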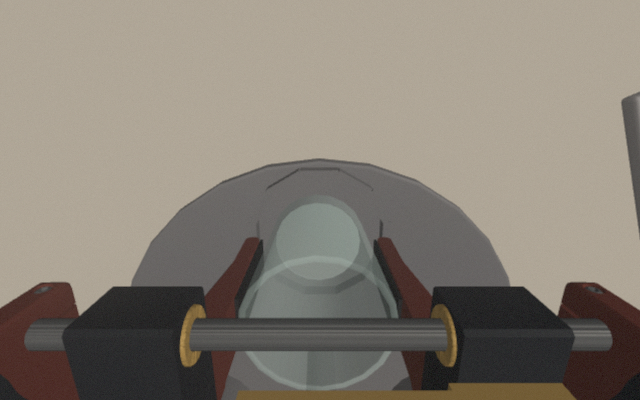

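View pics/s8z.png

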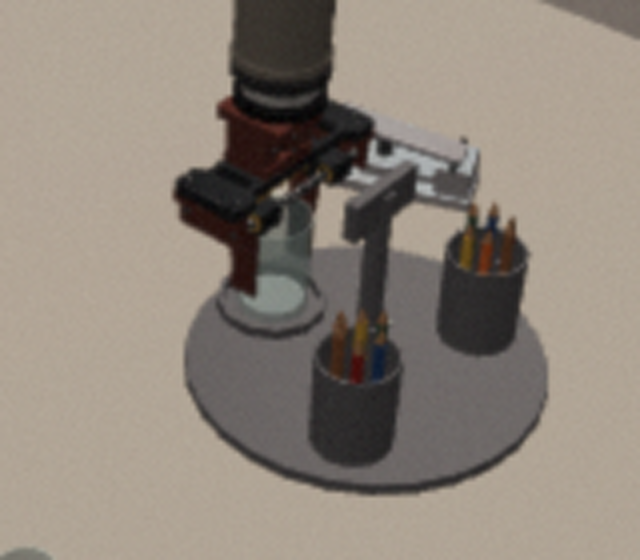

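The glass is about 4 mm above the seat and inside the ring (ring columns 258–381, foot centred at 318). Lowering in small steps.

>>> arm_command --pt "0.001 0 0.0005 0 -0.2" --pt "0.001 0 0.0005 0 -0.2" --pt "0.0006 0 0 0 -0.2" --pt "0.0004 0 0 0 -0.2" --pt "0 0 0 0 -0.2" --pt "0 0 0 0 -0.2" --pt "0 0 0 0 -0.2" --pt "0 0 0 0 -0.2"

```text
time: 17.7
eef_pos: [0.5255, 0.1529, 0.0832]
eef_rot: [0.501, -0.499, 0.501, 0.499]
force: [0.7, -0.2, -2.0]
width: 0.062
```

>>> arm_command --pt "0.0005 0 0 0 -0.2" --pt "0 0 0 0 -0.2" --pt "0.0005 0 0 0 -0.2" --pt "0 0 0 0 -0.2" --pt "0 0 0 0 -0.2" --pt "0 0 0 0 -0.2" --pt "0 0 0 0 -0.2" --pt "0 0 0 0 -0.2"

```text
time: 18.7
eef_pos: [0.5257, 0.1529, 0.0823]
eef_rot: [0.501, -0.499, 0.501, 0.499]
force: [-0.6, -1.1, 2.3]
width: 0.0618
```

>>> arm_command --pt "0.0003 0 0 0 -0.2" --pt "0 0 0 0 -0.2" --pt "0 0 0 0 -0.2" --pt "0 0 0 0 -0.2" --pt "0 0 0 0 -0.2" --pt "0 0 0 0 -0.2" --pt "0 0 0 0 -0.2" --pt "0 0 0 0 -0.2"

```text
time: 19.7
eef_pos: [0.5257, 0.153, 0.0823]
eef_rot: [0.501, -0.499, 0.501, 0.499]
force: [-2.1, -0.9, 5.7]
width: 0.062
```

The glass is on the seat: the tool stopped at 82.3 mm and the force is up to 5.7 N. Opening.

>>> arm_command --pt "0 0 0 0 0.45" --pt "0 0 0 0 0.5" --pt "0 0 0 0 0.6" --pt "0 0 0 0 0.8" --pt "0 0 0 0 1" --pt "0 0 0 0 1" --pt "0 0 0 0 1" --pt "0 0 0 0 1"

```text
time: 20.7
eef_pos: [0.5255, 0.1529, 0.0819]
eef_rot: [0.501, -0.499, 0.501, 0.499]
force: [-0.2, 0.2, 1.3]
width: 0.0879
```

```bash
python3 - <<'E'
from h import *
plan([.525,.1535,.25],90,6,1)
st=env.get_state(); im=cv2.cvtColor(env.camera('wrist'),cv2.COLOR_RGB2BGR); cv2.imwrite('pics/w9.png',im)
E
```

```text
t 20.7 pos [0.5255 0.1529 0.0819] yaw 89.83974920505594 dyaw 0.16025079494406214 tilt [ 0.  0. -1.] F [-0.1664  0.2402  1.3435] w 0.08794094796453424 q7 1.2515593729452512
[-0.028, 0.0001, 0.0001, np.float64(-0.0005), 1]
[-0.028, 0.0001, 0.0001, np.float64(-0.0005), 1]
[-0.028, 0.0001, 0.0001, np.float64(-0.0005), 1]
[-0.028, 0.0001, 0.0001, np.float64(-0.0005), 1]
[-0.028, 0.0001, 0.0001, np.float64(-0.0005), 1]
[-0.028, 0.0001, 0.0001, np.float64(-0.0005), 1]
```

View pics/w9.png

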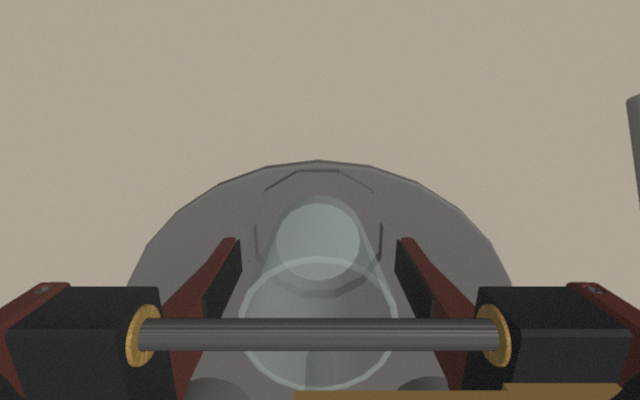

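The glass stands upright and centred in the ring with both fingers clear. Lifting off.

>>> arm_command --pt "-0.015 0 0 0 1" --pt "-0.03 0 0 0 1" --pt "-0.035 0 0 0 1" --pt "-0.04 0 0 0 1" --pt "-0.04 0 0 0 1" --pt "-0.015 0 0 0 1" --pt "0 0 0 0 1" --pt "0 0 0 0 1"

```text
time: 21.75
eef_pos: [0.5247, 0.1527, 0.2555]
eef_rot: [0.5, -0.499, 0.501, 0.5]
force: [-0.2, -0.6, -1.2]
width: 0.0876
```

```bash
python3 - <<'E'
from h import *
plan([.6268,.155,.25],1,10,1)
st=env.get_state(); im=cv2.cvtColor(env.camera('wrist'),cv2.COLOR_RGB2BGR); cv2.imwrite('pics/w10.png',im)
im=cv2.cvtColor(env.camera('scene'),cv2.COLOR_RGB2BGR); cv2.imwrite('pics/s10.png',cv2.resize(im[130:270,270:430],None,fx=4,fy=4,interpolation=cv2.INTER_CUBIC))
E
```

```text
t 21.75 pos [0.5247 0.1527 0.2555] yaw 89.84389304861581 dyaw -88.84389304861581 tilt [-0.0022 -0.0009 -1.    ] F [-0.2359 -0.641  -1.1708] w 0.08755502230677374 q7 1.2143492554423418
[0.0005, -0.0102, 0.0003, np.float64(0.1551), 1]
[0.0005, -0.01, 0.0018, np.float64(0.1551), 1]
[0.0005, -0.0096, 0.0034, np.float64(0.1551), 1]
[0.0005, -0.009, 0.0048, np.float64(0.1551), 1]
[0.0005, -0.0082, 0.0061, np.float64(0.1551), 1]
[0.0005, -0.0071, 0.0073, np.float64(0.1551), 1]
[0.0005, -0.0059, 0.0083, np.float64(0.1551), 1]
[0.0005, -0.0045, 0.0092, np.float64(0.1551), 1]
[0.0005, -0.0031, 0.0097, np.float64(0.1551), 1]
[0.0005, -0.0015, 0.0101, np.float64(0.1551), 1]
```

View pics/w10.png

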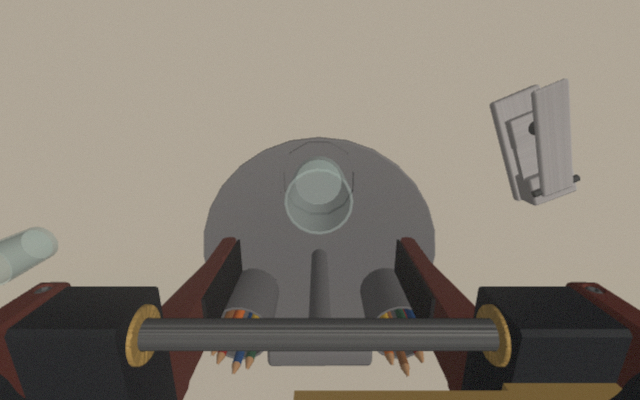

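View pics/s10.png

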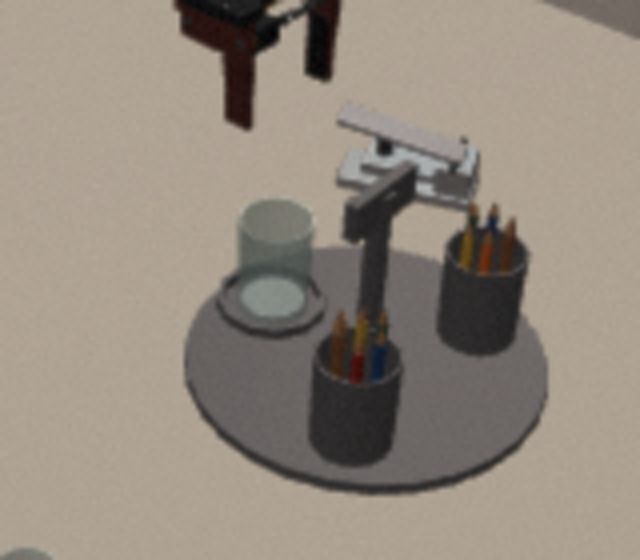

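The glass stands upright inside the fence. Moving to the bar for the last turn.

>>> arm_command --pt "0 -0.01 0 0.155 1" --pt "0 -0.01 0.002 0.155 1" --pt "0 -0.0095 0.0035 0.155 1" --pt "0 -0.009 0.005 0.155 1" --pt "0 -0.008 0.006 0.155 1" --pt "0 -0.007 0.0075 0.155 1" --pt "0 -0.006 0.0085 0.155 1" --pt "0 -0.0045 0.009 0.155 1"

```text
time: 22.85
eef_pos: [0.6067, 0.155, 0.2554]
eef_rot: [0.697, -0.114, 0.699, 0.113]
force: [-0.3, 0.4, 0.1]
width: 0.0877
```

>>> arm_command --pt "0 -0.003 0.0095 0.155 1" --pt "0 -0.0015 0.01 0.155 1" --pt "0 0 0 0 1" --pt "0 0 0 0 1" --pt "0 0 0 0 1" --pt "0 0 0 0 1" --pt "0 0 0 0 1" --pt "0 0 0 0 1"

```text
time: 23.85
eef_pos: [0.6269, 0.1557, 0.2569]
eef_rot: [0.707, -0.006, 0.707, 0.006]
force: [-0.6, 0.1, 0.0]
width: 0.0878
```

```bash
python3 - <<'E'
from h import *
plan([.6268,.155,.188],1,2,1)
st=env.get_state(); im=cv2.cvtColor(env.camera('wrist'),cv2.COLOR_RGB2BGR); cv2.imwrite('pics/w11.png',im)
E
```

```text
t 23.85 pos [0.6269 0.1557 0.2569] yaw 1.0421755979941703 dyaw -0.042175597994170255 tilt [ 0.0001  0.0001 -1.    ] F [-0.5905  0.0807  0.0152] w 0.08778820518296576 q7 -0.135346301117083
[0.0345, -0.0003, -0.0, np.float64(0.0004), 1]
[0.0345, -0.0003, -0.0, np.float64(0.0004), 1]
```

View pics/w11.png

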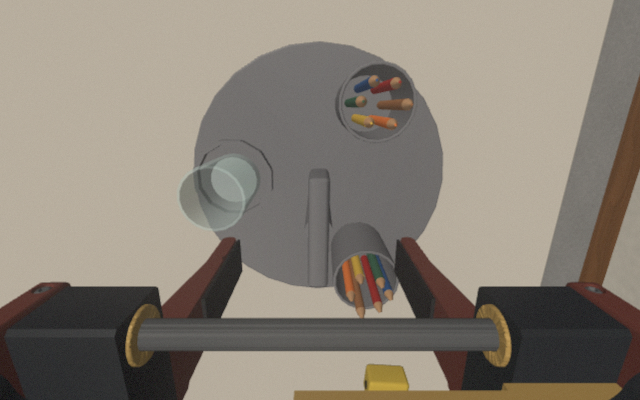

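>>> arm_command --pt "0.03 0 0 0 1" --pt "0.03 0 0 0 1" --pt "0.009 0 0 0 1" --pt "0 0 0 0 -1" --pt "0 0 0 0 -1" --pt "0 0 0 0 -1" --pt "0 0 0 0 -1" --pt "0 0 0 0 -1" --squeeze 20

```text
time: 24.9
eef_pos: [0.627, 0.1557, 0.1881]
eef_rot: [0.707, -0.006, 0.707, 0.006]
force: [-0.1, 0.1, 0.7]
width: 0.0413
```

>>> arm_command --pt "0 0 0 0 -1" --pt "0 0 0 0 -1" --pt "0 0 0 0 -1" --pt "0 0 0 0 -1" --pt "0 0 0 0 -1" --pt "0 0 0 0 -1" --pt "0 0 0 0 -1" --pt "0 0 0 0 -1"

```text
time: 25.9
eef_pos: [0.6271, 0.1556, 0.1878]
eef_rot: [0.707, -0.006, 0.707, 0.006]
force: [1.9, 0.6, -2.2]
width: 0.0197
```

>>> arm_command --pt "0 0 0 -0.03 -1" --pt "0 0 0 -0.06 -1" --pt "0 0 0 -0.09 -1" --pt "0 0 0 -0.12 -1" --pt "0 0 0 -0.12 -1" --pt "0 0 0 -0.12 -1" --pt "0 0 0 -0.12 -1" --pt "0 0 0 -0.12 -1"

```text
time: 26.9
eef_pos: [0.6257, 0.155, 0.1878]
eef_rot: [0.65, -0.276, 0.652, 0.276]
force: [-3.1, -1.6, 2.1]
width: 0.0193
```

>>> arm_command --pt "0 0 0 -0.12 -1" --pt "0 0 0 -0.12 -1" --pt "0 0 0 -0.12 -1" --pt "0 0 0 -0.12 -1" --pt "0 0 0 -0.12 -1" --pt "0 0 0 -0.09 -1" --pt "0 0 0 -0.06 -1" --pt "0 0 0 -0.045 -1"

```text
time: 27.9
eef_pos: [0.6251, 0.1536, 0.1878]
eef_rot: [0.492, -0.505, 0.496, 0.506]
force: [-5.0, -3.6, 5.3]
width: 0.0195
```

```bash
python3 - <<'E'
from h import *
plan([.6268,.155,.188],91,2,-1)
st=env.get_state(); im=cv2.cvtColor(env.camera('scene'),cv2.COLOR_RGB2BGR); cv2.imwrite('pics/s12.png',im)
E
```

```text
t 27.9 pos [0.6251 0.1536 0.1878] yaw 91.35367091642895 dyaw -0.3536709164289533 tilt [-0.0044 -0.0027 -1.    ] F [-5.0384 -3.574   5.3324] w 0.019492781503932483 q7 1.2821482534453414
[-0.0001, -0.0009, 0.0007, np.float64(0.0031), -1]
[-0.0001, -0.0009, 0.0007, np.float64(0.0031), -1]
```

View pics/s12.png

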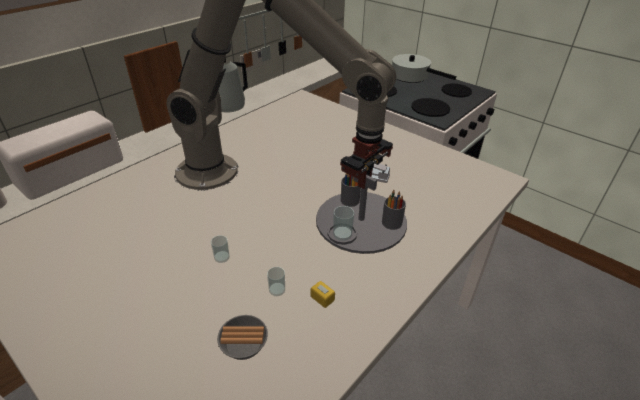

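The glass sits upright at about (343,232), on the right side. Releasing and rising.

>>> arm_command --pt "0 0 0 0 1" --pt "0 0 0 0 1" --pt "0 0 0 0 1" --pt "0 0 0 0 1" --pt "0 0 0 0 1" --pt "-0.03 0 0 0 1" --pt "-0.04 0 0 0 1" --pt "-0.02 0 0 0 1"

```text
time: 28.95
eef_pos: [0.6277, 0.1558, 0.2803]
eef_rot: [-0.495, 0.506, -0.494, -0.505]
force: [0.4, -0.9, 0.4]
width: 0.0875
```

```bash
python3 - <<'E'
from h import *
plan([.5,.3,.35],91,8,1)
st=env.get_state(); im=cv2.cvtColor(env.camera('wrist'),cv2.COLOR_RGB2BGR); cv2.imwrite('pics/w13.png',im)
E
```

```text
t 28.95 pos [0.6277 0.1558 0.2803] yaw 91.26584802160603 dyaw -0.2658480216060326 tilt [ 0.0028  0.001  -1.    ] F [ 0.4453 -0.8969  0.3529] w 0.08747544828775781 q7 1.276805949983348
[-0.0087, 0.0155, 0.0184, np.float64(0.0006), 1]
[-0.0087, 0.0155, 0.0184, np.float64(0.0006), 1]
[-0.0087, 0.0156, 0.0184, np.float64(0.0006), 1]
[-0.0087, 0.0156, 0.0183, np.float64(0.0006), 1]
[-0.0087, 0.0156, 0.0183, np.float64(0.0006), 1]
[-0.0087, 0.0156, 0.0183, np.float64(0.0006), 1]
[-0.0087, 0.0156, 0.0183, np.float64(0.0006), 1]
[-0.0087, 0.0156, 0.0183, np.float64(0.0006), 1]
```

View pics/w13.png

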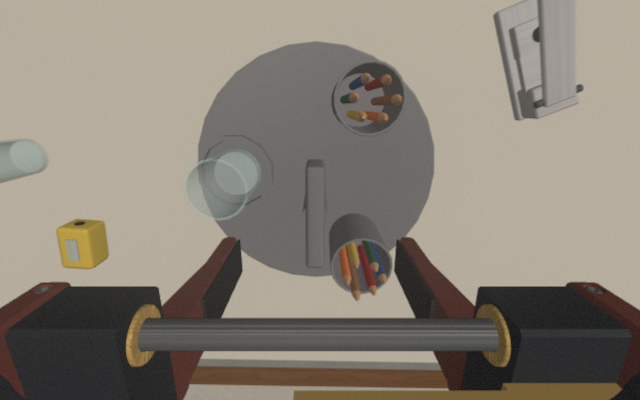

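>>> arm_command --pt "-0.03 0.005 0.005 0 1" --pt "-0.02 0.02 0.02 0 1" --pt "0 0.03 0.04 0 1" --pt "0 0.03 0.05 0 1" --pt "0 0.03 0.05 0 1" --pt "0 0.02 0.04 0 1" --pt "0 0.01 0.02 0 1" --pt "0 0 0 0 1"

```text
time: 30.0
eef_pos: [0.4754, 0.3791, 0.3271]
eef_rot: [0.493, -0.506, 0.494, 0.507]
force: [0.7, -0.6, -0.6]
width: 0.088
```

```bash
python3 - <<'E'
from h import *
print(env.get_state()['eef_pos'],env.get_state()['time'])
im=cv2.cvtColor(env.camera('top'),cv2.COLOR_RGB2BGR); cv2.imwrite('pics/t14.png',im)
cv2.imwrite('pics/t14z.png',cv2.resize(im[120:250,230:350],None,fx=4.5,fy=4.5,interpolation=cv2.INTER_CUBIC))
E
```

```text
[0.4754 0.3791 0.3271] 30.0
```

View pics/t14.png

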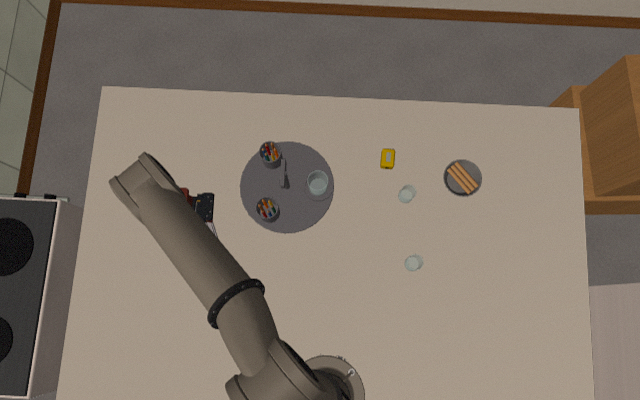

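View pics/t14z.png

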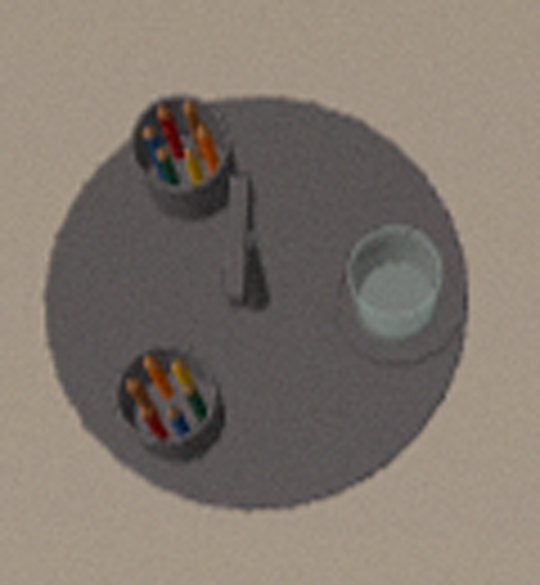

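```bash
python3 - <<'E'
from h import *
f=lambda x,y:(230+(x+.5)/4.5-.5,120+(y+.5)/4.5-.5)
b=onz('top',*f(402,304),.031); d=b[:2]-[.626,.1545]; print('bay',b,'theta',np.arctan2(-d[1],-d[0]))
print('rim',onz('top',*f(394,274),.116),'foot',onz('top',*f(397,299),.029))
p1=onz('top',*f(240,180),.2);p2=onz('top',*f(234,300),.2);print('bar',p1,p2,(p1+p2)/2)
im=cv2.cvtColor(env.camera('scene'),cv2.COLOR_RGB2BGR); cv2.imwrite('pics/s15.png',cv2.resize(im[130:270,270:430],None,fx=4,fy=4,interpolation=cv2.INTER_CUBIC))
E
```

```text
bay [0.6278 0.052  0.031 ] theta 1.5883566765831652
rim [0.6283 0.0568 0.116 ] foot [0.6317 0.0557 0.029 ]
bar [0.6639 0.1555 0.2   ] [0.5859 0.1541 0.2   ] [0.6249 0.1548 0.2   ]
```

View pics/s15.png

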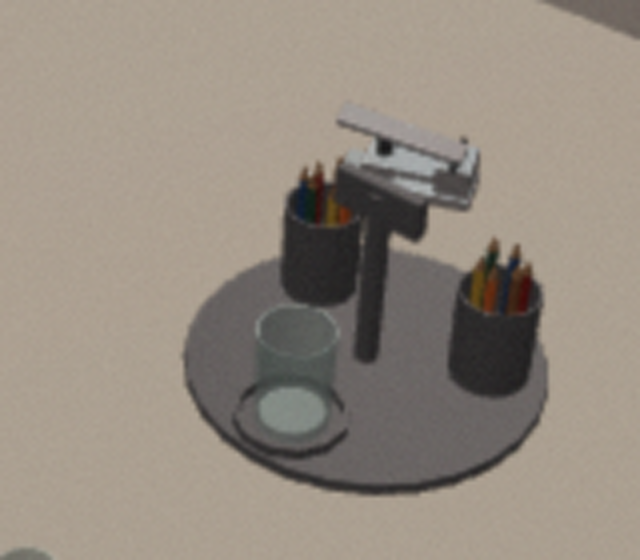

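The glass is upright in the bay at θ ≈ 1.58, the punch hasn't moved, and the robot is touching nothing. Handing in.

```bash
python3 - <<'E'
from cell import env
print(env.hand_in(), env.get_state()['time'])
E
```

```text
the job is handed in; nothing more can be done
the job is handed in; nothing more can be done
```

The job is done and handed in at about 30 s of the 67 s allowed. The glass stands upright in the bay, on the right-hand side away from the cooker.

- **What I did:** I turned the caddy by its grip bar from about -1.22 rad to 0, so the empty bay faced the robot. I then gripped the largest (middle) tumbler at a commanded 20 N and set it down in small steps. The last force reading on the seat was 5.7 N. Finally I turned the caddy a quarter turn by the bar.
- **Last checks:** The pictures put the caddy at about +1.58 rad, with the glass inside the fence and within a few mm of the bay's centre. The gripper is open and well clear of everything. By eye, the dish, sharpener, punch and the two smaller glasses are where they started.
- **What disagreed:**
  - The cameras differed by about 3–6 mm on some positions, so I went by the close-up wrist views. The bay leaves about 10 mm of play either side of the glass.
  - The gripper read about 19.5 mm wide on the 14 mm bar. I did not find out why, but the caddy turned with the tool as commanded.

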